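# Aim the inspection mirror at the round target

## Robot

A 6-joint arm with a two-finger parallel gripper is mounted at the origin on a cart in front of the work surface, level with it; the furniture and walls round the work are solid. World frame = base frame: x ahead of the robot, y to its left, z up, the work surface at z = 0. Lengths are in mm, angles in rad, forces in N, time in s.
With the tool pointing down it reaches from about 250 to 775 mm from the base axis. Payload 8.9 kg.
Tool frame: the origin (TCP) lies between the finger pads; the fingertips stand 14 mm ahead of it and the grasp point (between the pads) lies 5 mm behind it (r.tip_reach is the distance from the TCP to the fingertips, in mm); z points along the fingers, x is the direction in which the jaws open and shut, and the axes are right-handed (so a half turn about z gives the same grasp; the last joint's range is limited). The gripper opens to 85 mm and grips with 20 to 120 N. Pads are 22 mm wide; open, the fingers measure 114 mm over their backs; the gripper's body (76 mm by 85 mm) begins 54 mm behind the grasp point. The pads swing forward as they close: fully open they stand 13 mm farther back than shut.
Start: joints at [-0.139, 0.291, -0.153, 1.127, 0, 1.431], TCP at [524.999, 0.004, 245.305] pointing down, gripper open.
Joint ranges: [-2.52, 2.52], [-0.91, 1.74], [-1.3, 1.37], [-1.96, 2.02], [-1.52, 1.47], [-3.14, 3.14]. Speed limits (rad/s): [2.22, 2.22, 2.79, 3.14, 3.14, 3.14].

## Interface

Orientations are given as a rotation vector (axis times angle).
In Python, from cell import telemetry, imaging, workorder, r gives the robot as it stands.
- The arm moves only by the tool move_arm, never from a script. Its argument "rows" is a list of rows, each a list of 3 entries, a list of its own where there are three numbers: the shift along the tool's x, y, z in m, then the turn about the tool's z in rad, then the finger opening in m, from 0 to 0.0854. In form: [[[dx, dy, dz], turn, grip], ...]. A call has 1 to 5 rows; each row shifts and turns the pose as measured when the row begins, along the tool's axes as they then stand; what a row does not reach is not made up. A row lasts 1/12 s, in which the tool goes at most 41.7 mm and 7.16 degrees, less where a joint would pass 70% of its speed; a pose out of reach is approached as far as the arm can. A call with a gripper value outside its range is refused whole. The fingers move at their own pace and stop on an object; "force" is the grip in N (left out, the last holds). Time passes only in rows, so rows that do not move let the fingers close. It gives the time, the measured TCP pose, the force and the opening at its end, in the units of the state.
- telemetry.sense(): the state, without advancing time (a new reading comes with each control period).
- imaging.get_image(name): name is "scene" or "side" or "wrist"; returns a dict with "color" (480x640x3 uint8, blue, green, red), "K" (3x3 intrinsics, pixels), "view" (4x4, takes a point from world to camera coordinates). Camera axes: x right, y down, z forward; pixel columns grow to the right and rows downward; lengths in mm; the calibration is good to about 2 mm. A picture is of the moment at which its call begins. There is no depth.
- workorder.sign_off(): hands the job in, once; it reports no verdict.
The state is a dict: "clock": time; "joint_positions": joint angles; "qvel": joint speeds; "tau": joint torques, N m; "ee_pos": TCP position; "tool_rot": TCP orientation; "contact_force": force on the tool from outside, world axes, zero at the start; "ft_torque": the same for the moment, N m; "gripper_width": finger opening in mm.
Only numpy, scipy, OpenCV 4.12 (cv2) and the standard library are available. Lean on these libraries where they do the work, as an engineer would, in place of code of your own. Each camera call takes 0.05 s, during which the arm holds its last target. There are 200 camera calls.

## Task

Dust off the inspection mirror first: press the sprung nozzle cap of the air duster can fully down and let it come back up. Then turn the sprung mirror, which has a grey tab on its rear lever for the purpose, until the camera on the same base sees the round target (not the square one) in the mirror, and finish while still holding the mirror at that angle, without letting go. Do not knock over or shove away the two small vials.

Things in the scene. Friction and masses are not known exactly. Their poses are not given: they have to be found in the camera images.
- rig: Fixed inspection rig: aluminium base plate (215 x 60 x 12 mm), mirror post at one end, black camera on a post at the other. Origin on the work surface under the mirror's vertical turning axis; z up. Bearings are from its +x towards its +y: the camera looks at the mirror centre from bearing 70 deg; camera centre at (0.051, 0.141, 0.105) m, top at 0.122 m. Placed anywhere, yaw up to 0.15 rad.
- mirror: Round flat mirror, 52 mm in a 58 mm bezel, centre 0.105 m up, turning on the vertical axis over the rig's origin. Origin as the rig's; x is the face normal, z up. At rest x bears 47.5 deg in the rig frame; the head turns up to 0.8 rad clockwise from above, against a spring (about 1 N at the tab), and must be held. The reflected sight bears 25 deg minus twice that turn; 0.2 to 0.65 rad is needed.
- tab (a point): Grey upright tab at the end of the mirror's rear lever (6 mm rod at 0.105 m height), 72 mm behind the axis, away from the face (bearing 227.5 deg minus the turn): 18 mm along the lever (x, towards the mirror), 10 mm thick (y, its swing; pinch it here), 46 mm tall (0.094 to 0.140 m up). Point at its centre, 0.117 m up. Swings with the mirror on a 72 mm circle.
- sight (a point): The camera's reflected line of sight: a point at the mirror centre whose x axis points level along that line; y is to its left. A thin steel needle (on a collar of the mirror post, 0.054 m above the surface, its tip 62 mm from the axis) points the same way; it is geared to turn twice as far as the mirror, clockwise from above as the mirror turns clockwise.
- disc_mark (a point): Centre of the round target: white disc 32 mm across, 4 mm thick, with a thin black cross, upright on a thin steel post with a 36 mm foot, fixed; 0.105 m above the surface, 0.12 to 0.17 m from the mirror on its far side. It and the square target swap places from run to run.
- plate_mark (a point): Centre of the square target (the wrong one): white 32 x 32 x 4 mm plate with the same cross on the same kind of post, 0.105 m above the surface, fixed.
- cap (a joint): Nozzle cap of the air duster: travel downwards in m, 0 (up) to 0.008 (fully down). Sprung: 2 N to start it, 5.2 N fully down; it comes back up when let go. It counts as pressed beyond 0.006.
- cap_top (a point): Centre of the flat top of the nozzle cap: white cap 24 mm across, 15 mm tall, on top of the plain metal can (52 mm across) that stands fixed in a grey flange beside the rig; the top is 0.1545 m above the surface when up; z up. A thin straw on the cap points at the mirror.
- vial_a: Loose small screw-cap vial, 25 mm across, 60 mm tall, standing between the duster and the mirror lever. Origin at the centre of its underside. Leave it standing.
- vial_b: Loose small screw-cap vial like the other, standing beyond the camera and duster. Origin at the centre of its underside. Leave it standing.
Things that resemble listed ones, but are neither listed nor needed, are in the scene too. What is shaped like the part that bears cap but pink or purple is not meant.

How it is judged:
By the outcome, as a careful person would: the job done as asked, in the order asked, and still so for the second after the job is handed in, while the arm keeps its last pose, push and grip.
It also fails if it takes over 38 s, if anything falls off the work surface, if the arm or the gripper's body presses on something with over 40 N, if the wrist force passes 120 N, or if a joint passes its speed limit or range.

## Working session

There is one attempt and no reset: what is moved stays moved. The work goes in short steps, Python scripts to look and compute and a tool call to move; the robot and the scene stay as the last step left them, time stands still between calls to the robot, and variables do not carry over. Pictures are saved under pics/ and viewed, about 8 in all and at most 12, crops included, and the job is handed in when it is done.

Besides the shell and the picture viewer there is one more tool, called as a command line: name --argument value ..., lists and objects as JSON in quotes. move_arm: Moves the arm, as the interface text tells. Its arguments: {"type":"object","properties":{"rows":{"type":"array"},"force":{"type":"number"}},"required":["rows"]}

```bash
mkdir -p pics; ls; cat > h.py <<'E'
import numpy as np, cv2
from cell import telemetry, imaging, workorder, r
def grab(n,f):
    d=imaging.get_image(n); cv2.imwrite('pics/'+f,d['color']); np.savez('pics/'+f[:-4]+'.npz',color=d['color'],K=d['K'],view=d['view']); return d
def proj(d,p):
    p=np.atleast_2d(p); V=np.array(d['view']); c=(V[:3,:3]@p.T+V[:3,3:4]); u=np.array(d['K'])@c; return (u[:2]/u[2]).T
def ray(d,uv):
    V=np.array(d['view']); R=V[:3,:3]; o=-R.T@V[:3,3]; v=R.T@np.linalg.inv(np.array(d['K']))@[uv[0],uv[1],1]; return o,v/np.linalg.norm(v)
def atz(d,uv,z):
    o,v=ray(d,uv); return o+v*(z-o[2])/v[2]
def tri(obs):
    A=0;b=0
    for d,uv in obs:
        o,v=ray(d,uv);P=np.eye(3)-np.outer(v,v);A=A+P;b=b+P@o
    x=np.linalg.solve(A,b); return x
E
python3 - <<'E'
from h import *
for n in ('scene','side','wrist'):
    d=grab(n,n+'0.png'); o,v=ray(d,(320,240)); print(n,o.round(),v.round(2),d['K'][0][0])
print(telemetry.sense())
E
```

```text
pics
scene [-112. -937.  908.] [ 0.57  0.52 -0.64] 618.6286359400353
side [469. 737. 516.] [ 0.09 -0.92 -0.38] 580.0473214721875
wrist [525.  72. 374.] [-0.   -0.29 -0.96] 334.0854832920723
{'clock': 0.15, 'joint_positions': array([-1.39267555e-01,  2.91155233e-01, -1.53934500e-01,  1.12667733e+00,
        4.00588811e-06,  1.43151372e+00]), 'qvel': array([-0.00019503, -0.00256516,  0.00136506, -0.00050349,  0.00036986,
       -0.00174015]), 'tau': array([ 1.43475558e-03, -5.37369597e+01,  3.31521606e+01,  1.14745408e-02,
       -1.60248046e-04, -2.47105180e-05]), 'ee_pos': array([5.24698360e+02, 6.43942524e-02, 2.44868837e+02]), 'tool_rot': array([-3.14145356e+00, -2.36396958e-05,  1.50912519e-03]), 'contact_force': array([-0.092784  , -0.34409638,  0.07177348]), 'ft_torque': array([-0.0018668 , -0.00639242, -0.00688496]), 'gripper_width': 85.31597010620878}
```

View pics/scene0.png

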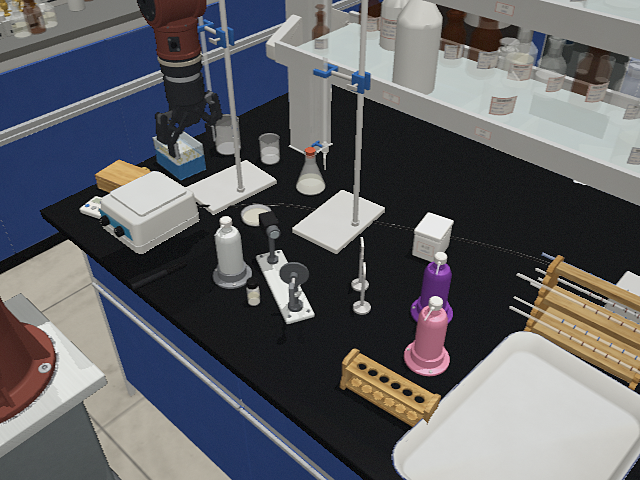

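View pics/side0.png

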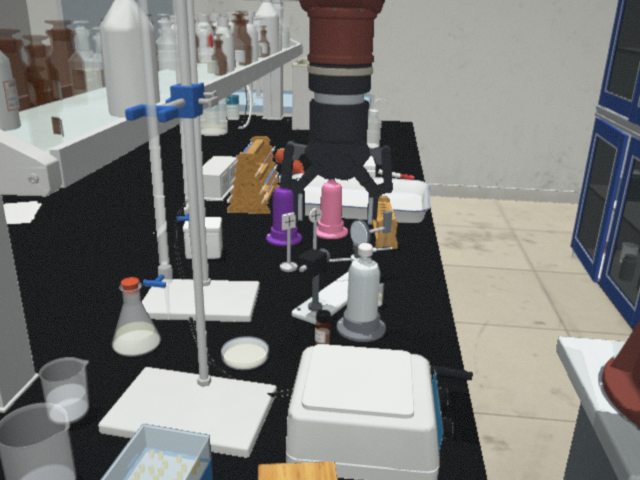

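View pics/wrist0.png

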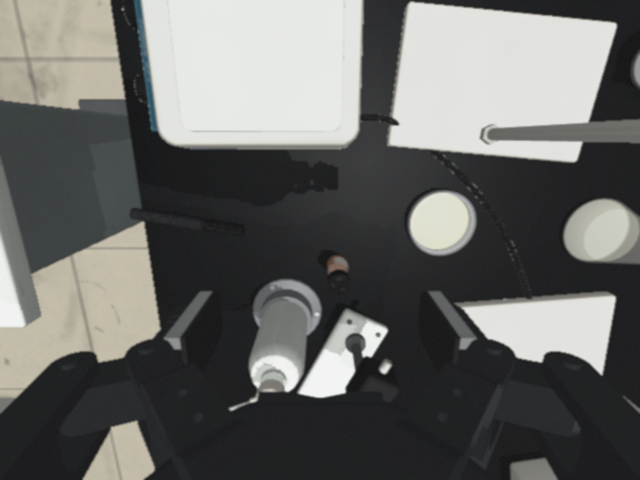

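The scene view shows the metal can with its white cap at about (226,222). Purple (440,258) and pink (436,302) ones are decoys, so the metal one is meant. The rig runs from (270,255) to (300,315), vial_a is at (253,292), and the targets are at about (362,250–310). Enlarged crops will confirm these.

```bash
python3 - <<'E'
import cv2
a=cv2.imread('pics/scene0.png')[200:330,205:385]; cv2.imwrite('pics/c1.png',cv2.resize(a,None,fx=4.4,fy=4.4,interpolation=cv2.INTER_CUBIC))
a=cv2.imread('pics/side0.png')[195:350,265:405]; cv2.imwrite('pics/c2.png',cv2.resize(a,None,fx=3.8,fy=3.8,interpolation=cv2.INTER_CUBIC))
E
```

```text
(no output)
```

View pics/c1.png

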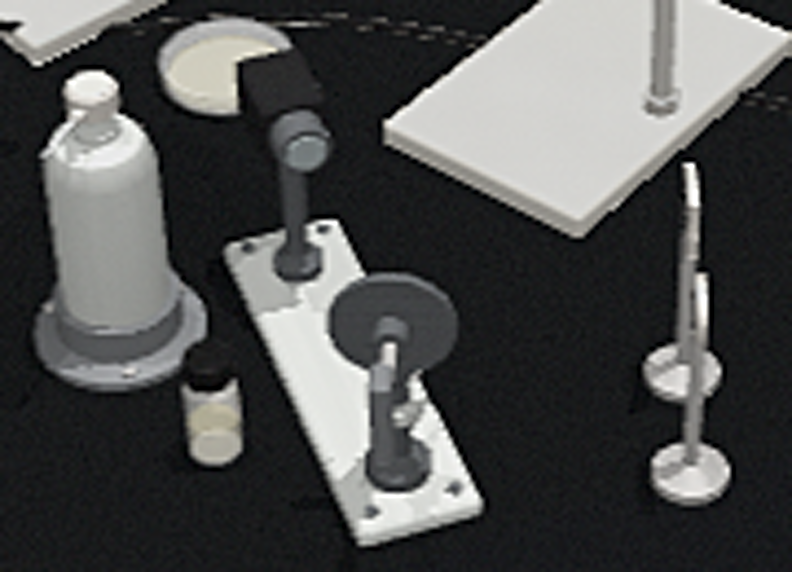

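View pics/c2.png

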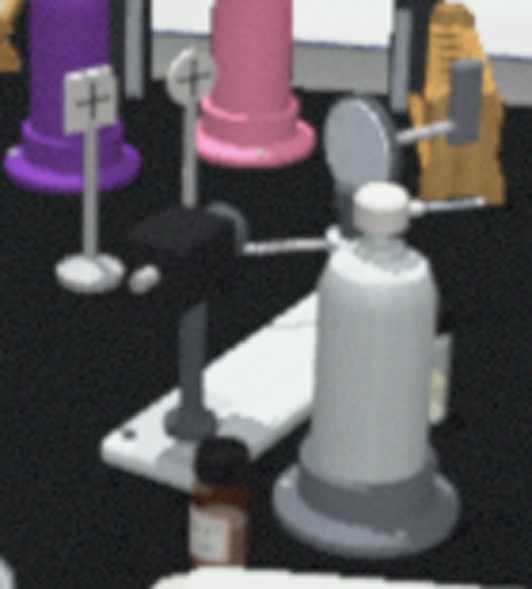

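Crops: in c1 the metal can's white cap top is at (92,82), the base plate corners are visible, and vial_a is at (213,440). In c2 the round target is at (190,76), the square at (91,100), and the tab at (465,100). The round one is farther from the side camera, so it is the nearer of the two in the scene view.

```bash
cat >> h.py <<'E'
def load(f): return dict(np.load('pics/'+f))
c1=lambda u,v:(205+u/4.4,200+v/4.4)
c2=lambda u,v:(265+u/3.8,195+v/3.8)
E
python3 - <<'E'
from h import *
S=load('scene0.npz');D=load('side0.npz');W=load('wrist0.npz')
cs=np.array([atz(S,c1(*p),12) for p in [(228,243),(340,220),(483,500),(360,532)]]);print('corners',cs.round(1))
m1=(cs[0]+cs[1])/2;m2=(cs[2]+cs[3])/2;a=m1-m2;print('len',np.linalg.norm(a),np.linalg.norm(cs[1]-cs[0]),'yaw',np.arctan2(a[1],a[0])-np.radians(70), 'ctr',cs.mean(0))
cap=tri([(S,c1(92,84)),(D,c2(383,194))]);print('cap',cap, atz(S,c1(92,84),154.5),atz(D,c2(383,194),154.5))
print('can flange wrist',atz(W,(286,303),5))
for n,p,q in [('disc',(702,297),(190,76)),('plate',(691,187),(91,100))]:
    print(n,tri([(S,c1(*p)),(D,c2(*q))]),atz(S,c1(*p),105),atz(D,c2(*q),105))
print('feet disc/plate',atz(S,c1(690,470),4),atz(S,c1(682,370),4),atz(D,c2(90,272),4))
print('mirror',tri([(S,c1(393,325)),(D,c2(362,140))]),'tab top S',atz(S,c1(388,350),140),'tab D',atz(D,c2(465,100),117))
print('post base',atz(S,c1(398,475),12), 'campost',atz(S,c1(298,268),12))
print('vialA',atz(S,c1(214,455),0),'vialB',atz(D,c2(218,560),0),atz(D,c2(222,440),60))
E
```

```text
corners [[ 553.9 -136.4   12. ]
 [ 604.3 -165.4   12. ]
 [ 510.2 -351.5   12. ]
 [ 458.8 -324.3   12. ]]
len 209.60206475170008 58.22041788295766 yaw -0.11923524024084764 ctr [ 531.79867743 -244.38534364   12.        ]
cap [ 482.04701617 -135.63794063  152.46578058] [ 481.67426835 -137.47984379  154.5       ] [ 481.10958844 -129.43464192  154.5       ]
can flange wrist [ 483.0539518  -122.34410394    5.        ]
disc [ 596.26735026 -401.37868553  105.8857576 ] [ 600.29654292 -400.11679346  105.        ] [ 594.16177962 -399.38757012  105.        ]
plate [ 645.47495646 -352.6839444   108.40910682] [ 655.40210272 -348.48962329  105.        ] [ 641.90453474 -352.9022658   105.        ]
feet disc/plate [ 594.08087822 -403.82030842    4.        ] [ 643.0142193  -358.53549645    4.        ] [ 642.20670172 -352.95577724    4.        ]
mirror [ 495.35244033 -313.49111577  106.47842934] tab top S [ 457.08230949 -348.76857115  140.        ] tab D [ 444.1673996  -353.68548626  117.        ]
post base [ 495.54112113 -312.20582618   12.        ] campost [ 564.33358762 -175.99949398   12.        ]
vialA [ 455.04292273 -231.39102889    0.        ] vialB [542.57709667 -79.01167546   0.        ] [542.08779174 -76.87660095  60.        ]
```

move_arm --rows '[[[-0.0105, 0.034, 0.01], 0, 0], [[-0.0105, 0.034, 0.01], 0, 0], [[-0.0105, 0.034, 0.01], 0, 0], [[-0.0105, 0.034, 0.01], 0, 0], [[0, 0, 0], 0, 0]]' --force 40

```text
clock: 0.57
ee_pos: [482.2, -138.6, 202.7]
tool_rot: [-3.141, -0.011, -0.001]
contact_force: [-0.5, 0.8, 0.9]
gripper_width: 25.5
```

move_arm --rows '[[[0, -0.003, 0.012], 0, 0], [[0, 0, 0.012], 0, 0], [[0, 0, 0], 0, 0], [[0, 0, 0], 0, 0]]'

```text
clock: 0.9
ee_pos: [480.6, -138.1, 177.3]
tool_rot: [-3.14, -0.002, 0.002]
contact_force: [-0.0, -0.2, 1.3]
gripper_width: -0.0
```

```bash
python3 - <<'E'
from h import *
s=telemetry.sense();print(s['ee_pos'],s['tool_rot'],s['gripper_width'],s['contact_force'])
S=grab('scene','s1.png')['color'];D=grab('side','d1.png')['color']
a=cv2.resize(S[180:290,180:280],None,fx=4,fy=4);b=cv2.resize(D[190:300,310:410],None,fx=4,fy=4)
cv2.imwrite('pics/c3.png',np.hstack([a,b]))
E
```

```text
[ 480.64657057 -138.06246399  177.27385586] [-3.14024975e+00 -1.76369301e-03  2.13730292e-03] -0.028118268689723197 [-8.36567201e-04 -2.02149462e-01  1.32445289e+00]
```

View pics/c3.png

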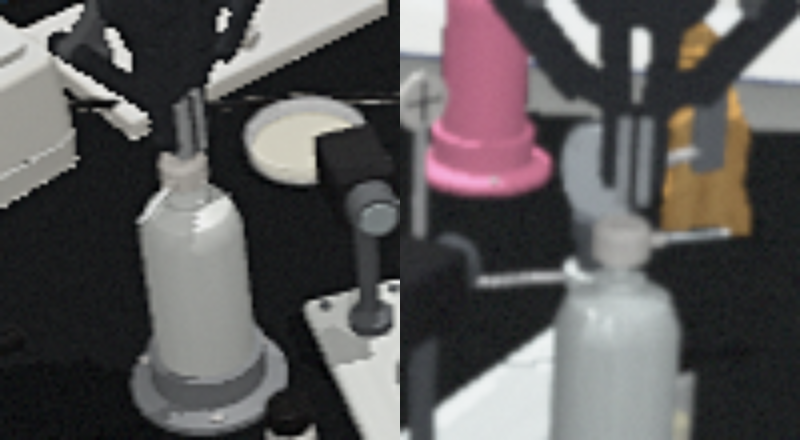

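The closed tips are about 8 mm above the cap, within 2–3 mm of its centre. Pressing now.

move_arm --rows '[[[0.002, -0.0015, 0.008], 0, 0], [[0, 0, 0.006], 0, 0], [[0, 0, 0.003], 0, 0], [[0, 0, 0.002], 0, 0]]'

```text
clock: 1.33
ee_pos: [484.7, -136.4, 160.4]
tool_rot: [3.14, 0.005, 0.004]
contact_force: [-12.6, 2.2, 44.4]
gripper_width: 0.2
```

The force shows it is bottomed out. Lifting straight away.

move_arm --rows '[[[0, 0, -0.002], 0, 0], [[0, 0, -0.006], 0, 0], [[0, 0, -0.02], 0, 0], [[0, 0, -0.03], 0, 0], [[0, 0, -0.03], 0, 0]]'

```text
clock: 1.75
ee_pos: [481.6, -134.4, 246.6]
tool_rot: [-3.14, -0.007, 0.009]
contact_force: [0.8, 0.1, 0.2]
gripper_width: 0.0
```

```bash
python3 - <<'E'
from h import *
s=telemetry.sense();print(s['ee_pos'],s['contact_force'])
S=grab('scene','s2.png');D=grab('side','d2.png')
S0=load('scene0.npz')
a=cv2.resize(S['color'][200:350,205:390],None,fx=4.2,fy=4.2)
# can top shift check
t=S0['color'][212:235,212:245]
for im in (S['color'],):
    m=cv2.matchTemplate(im[195:260,195:265],t,cv2.TM_CCOEFF_NORMED);print(cv2.minMaxLoc(m),'expect (17,17)')
t=load('side0.npz')['color'][240:258,350:380];m=cv2.matchTemplate(D['color'][225:275,335:400],t,cv2.TM_CCOEFF_NORMED);print(cv2.minMaxLoc(m),'expect (15,15)')
E
```

```text
[ 481.61036323 -134.38082847  246.58294811] [0.79240938 0.10813832 0.20193332]
(-0.41034671664237976, 0.9825364947319031, (0, 12), (17, 17)) expect (17,17)
(-0.4296378493309021, 0.9603022933006287, (24, 7), (15, 15)) expect (15,15)
```

The cap is back up in both views. Moving over the tab.

move_arm --rows '[[[-0.007, 0.037, 0], 0, 0.045], [[-0.007, 0.037, 0], 0, 0.045], [[-0.007, 0.037, 0], 0, 0.045], [[-0.007, 0.037, 0], 0, 0.045], [[-0.006, 0.037, 0], 0, 0.045]]'

```text
clock: 2.27
ee_pos: [453.6, -320.0, 250.3]
tool_rot: [3.141, 0.028, 0.01]
contact_force: [0.9, 0.4, 0.2]
gripper_width: 44.9
```

move_arm --rows '[[[-0.003, 0.017, 0], 0, 0.045], [[0, 0, 0], 0.124, 0.045], [[0, 0, 0], 0.124, 0.045], [[0, 0, 0], 0.124, 0.045], [[0, 0, 0], 0.124, 0.045]]'

```text
clock: 2.68
ee_pos: [448.2, -346.5, 245.4]
tool_rot: [-3.047, 0.759, -0.007]
contact_force: [-0.2, -1.1, -0.7]
gripper_width: 44.8
```

move_arm --rows '[[[0, 0, 0], 0.124, 0.045], [[0, 0, 0], 0.124, 0.045], [[0, 0, 0], 0.1, 0.045], [[0, 0, 0], 0, 0.045]]'

```text
clock: 3.02
ee_pos: [448.0, -346.0, 241.9]
tool_rot: [-2.859, 1.292, -0.002]
contact_force: [-0.2, 0.7, 0.1]
gripper_width: 44.6
```

```bash
python3 - <<'E'
from h import *
from scipy.spatial.transform import Rotation as R
s=telemetry.sense();M=R.from_rotvec(s['tool_rot']).as_matrix();print(s['ee_pos'],np.degrees(np.arctan2(M[1,0],M[0,0])),M[:,2].round(3),s['gripper_width'])
W=grab('wrist','w3.png')
cv2.imwrite('pics/w3v.png',W['color'])
S=grab('scene','s3.png');D=grab('side','d3.png')
a=np.hstack([cv2.resize(S['color'][225:345,220:340],(400,400)),cv2.resize(D['color'][170:290,340:460],(400,400))])
b=cv2.resize(W['color'],(267,200));cv2.imwrite('pics/c4.png',np.vstack([a,np.hstack([b,np.zeros((200,533,3),np.uint8)])]))
E
```

```text
[ 447.96140146 -346.04357887  241.9399585 ] -48.61475481929563 [ 0.003  0.003 -1.   ] 44.56190445886056
```

View pics/w3v.png

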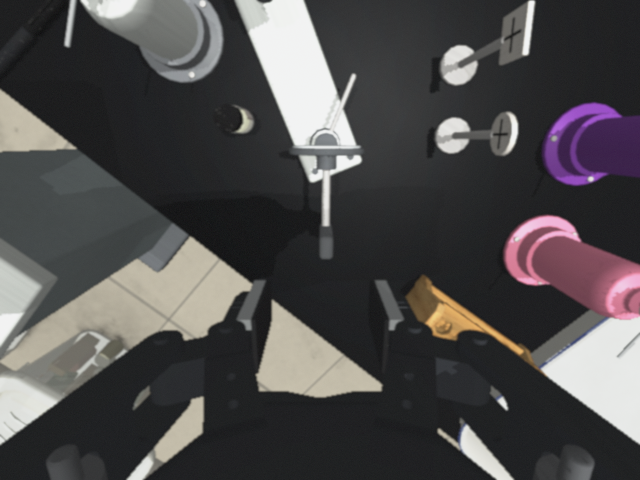

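Wrist view: tab at about (326,243), rod up to mirror (325,150), needle tip (353,76), disc (505,133), plate (517,37). The jaws straddle the tab's line.

```bash
python3 - <<'E'
from h import *
W=load('w3.npz')
yaw=-.12;o=np.array([495.5,-312.5])
def tabp(t,z,rad=72): a=np.radians(227.5)+yaw-t; return [*(o+rad*np.array([np.cos(a),np.sin(a)])),z]
print('pred tab 94,140 in/out',proj(W,[tabp(0,94,63),tabp(0,94,81),tabp(0,140,63),tabp(0,140,81)]).round(1).tolist())
print('pred mirror axis 134,105',proj(W,[[*o,134],[*o,105],[*o,54]]).round(1).tolist())
b=np.radians(25)+yaw; print('needle tip',proj(W,[[*(o+62*np.array([np.cos(b),np.sin(b)])),54]]).round(1))
print('meas needle tip',atz(W,(353,76),54))
d=atz(W,(505,133),105);p=atz(W,(517,37),105);f=atz(W,(452,135),2);g=atz(W,(458,66),2);print('disc',d,'plate',p,'feet',f,g)
print(proj(W,[[595.5,-401.5,105],[643.5,-354,105]]))
E
```

```text
pred tab 94,140 in/out [[326.2, 231.4], [325.8, 251.2], [327.3, 248.2], [326.9, 271.2]]
pred mirror axis 134,105 [[328.9, 159.1], [327.9, 156.9], [326.6, 154.0]]
needle tip [[355.   87.1]]
meas needle tip [ 559.78014839 -285.88095048   54.        ]
disc [ 597.76030628 -401.84043939  105.        ] plate [ 645.47334494 -357.82246422  105.        ] feet [ 596.73333186 -401.2123739     2.        ] [ 645.6113274  -356.49176285    2.        ]
[[502.40753084 135.01922934]
 [511.33227403  35.33520322]]
```

move_arm --rows '[[[0.004, 0.0085, 0.02], 0.01, 0.045], [[0, 0, 0.03], 0, 0.045], [[0, 0, 0.03], 0, 0.045], [[0, 0, 0], 0, 0.045], [[0, 0, 0], 0, 0.045]]'

```text
clock: 3.58
ee_pos: [445.9, -355.8, 161.5]
tool_rot: [-2.87, 1.273, -0.01]
contact_force: [0.8, -0.4, 0.8]
gripper_width: 45.0
```

```bash
python3 - <<'E'
from h import *
from scipy.spatial.transform import Rotation as R
s=telemetry.sense();M=R.from_rotvec(s['tool_rot']).as_matrix();print(s['ee_pos'],np.degrees(np.arctan2(M[1,0],M[0,0])),M[:,2].round(3),s['contact_force'])
W=grab('wrist','w4.png')['color']
S=grab('scene','s4.png')['color'];D=grab('side','d4.png')['color']
a=np.hstack([cv2.resize(S[235:325,240:330],(390,390)),cv2.resize(D[195:285,345:435],(390,390))])
b=cv2.resize(W[60:360],(427,200));cv2.imwrite('pics/c5.png',np.vstack([a,np.hstack([b,np.zeros((200,780-427,3),np.uint8)])]))
E
```

```text
[ 445.93281719 -355.76048801  161.50906209] -47.84401655049122 [ 0.007 -0.    -1.   ] [ 0.76003469 -0.40592745  0.78654264]
```

View pics/c5.png

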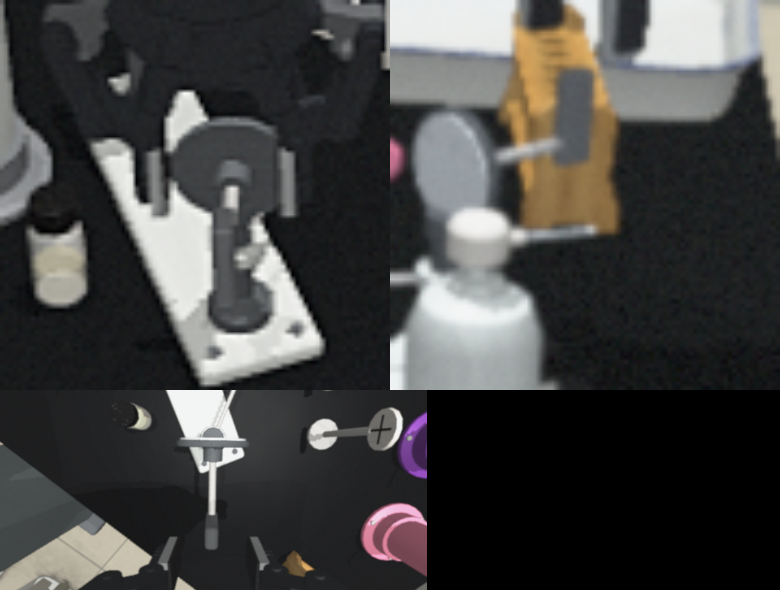

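Jaws straddle the tab (side crop: fingers 545/625, tab 574; wrist: pads 170/262, tab 211). Going down, then closing gently.

move_arm --rows '[[[-0.001, -0.001, 0.025], 0, 0.045], [[0, 0, 0.02], 0, 0.045], [[0, 0, 0], 0, 0.045], [[0, 0, 0], 0, 0.005], [[0, 0, 0], 0, 0.005]]' --force 25

```text
clock: 4.15
ee_pos: [451.2, -358.8, 125.6]
tool_rot: [2.869, -1.27, 0.032]
contact_force: [-2.9, 3.1, -3.6]
gripper_width: 21.4
```

move_arm --rows '[[[0, 0, 0], 0, 0.005], [[0, 0, 0], 0, 0.005], [[0, 0, 0], 0, 0.005]]'

```text
clock: 4.4
ee_pos: [446.6, -353.9, 126.0]
tool_rot: [-2.872, 1.27, -0.013]
contact_force: [1.5, -3.5, -12.9]
gripper_width: 9.3
```

```bash
cat >> h.py <<'E'
from scipy.spatial.transform import Rotation as R
def st():
    s=telemetry.sense();M=R.from_rotvec(s['tool_rot']).as_matrix();b=np.degrees(np.arctan2(M[1,0],M[0,0]));print(s['clock'],s['ee_pos'].round(1),'bearing',b.round(2),M[:,2].round(3),s['contact_force'].round(1),s['gripper_width'])
    return s['ee_pos'],b
E
python3 -c "
from h import *
st()"
```

```text
4.4 [ 446.6 -353.9  126. ] bearing -47.72 [ 0.008 -0.002 -1.   ] [  1.5  -3.5 -12.9] 9.288405015534888
```

Gripped at 9.3 mm, i.e. the tab. Now swinging along the 72 mm arc.

move_arm --rows '[[[-0.0058, -0.0003, 0], 0.08, 0.005], [[-0.0058, -0.0003, 0], 0.08, 0.005], [[-0.0058, -0.0003, 0], 0.08, 0.005], [[0, 0, 0], 0, 0.005]]'

```text
clock: 4.73
ee_pos: [436.7, -339.6, 126.0]
tool_rot: [-2.69, 1.618, -0.013]
contact_force: [2.9, -1.7, -14.9]
gripper_width: 9.6
```

```bash
python3 -c "
from h import *
st()"
```

```text
4.7333 [ 436.7 -339.6  126. ] bearing -62.06 [ 0.008 -0.002 -1.   ] [  2.9  -1.7 -14.9] 9.606958653217628
```

move_arm --rows '[[[-0.0062, -0.0003, 0], 0.086, 0.005], [[-0.0062, -0.0003, 0], 0.086, 0.005], [[-0.0062, -0.0003, 0], 0.086, 0.005], [[0, 0, 0], 0, 0.005], [[0, 0, 0], 0, 0.005]]'

```text
clock: 5.15
ee_pos: [430.3, -322.4, 126.0]
tool_rot: [-2.463, 1.945, -0.011]
contact_force: [0.6, -1.7, -14.3]
gripper_width: 9.4
```

```bash
python3 - <<'E'
from h import *
st();W=grab('wrist','w5.png');S=grab('scene','s5.png');D=grab('side','d5.png')
cv2.imwrite('pics/c6.png',np.vstack([cv2.resize(W['color'][0:270,160:560],(800,540))]))
np.set_printoptions(precision=1,suppress=True)
for o in ([499,-308],[496,-312]): print(proj(W,[[*o,105],[*o,54],[597,-401.5,105],[645,-356,105]]).tolist())
E
```

```text
5.15 [ 430.3 -322.4  126. ] bearing -76.59 [ 0.007 -0.002 -1.   ] [  0.6  -1.7 -14.3] 9.384212581870944
[[324.28945825373484, 141.4497168338639], [322.79518494866073, 141.0137130360818], [629.5160356039025, -63.67156610993554], [572.9661509906954, -276.1963417931732]]
[[331.589364734158, 150.61142325313793], [328.2648246331433, 147.87043250724764], [629.5160356039025, -63.67156610993554], [572.9661509906954, -276.1963417931732]]
```

View pics/c6.png

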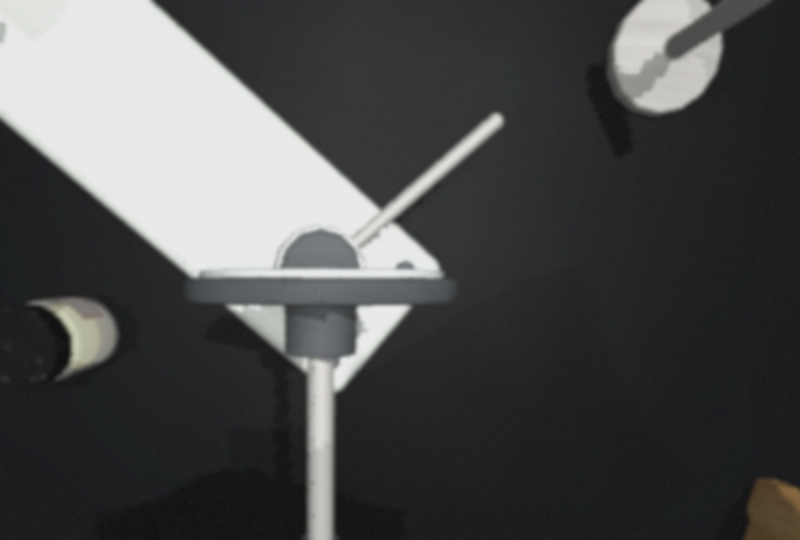

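Wrist crop: needle from (355,243) to its tip at (497,120), lever rod along x≈320, and the disc post's foot at about (668,48).

```bash
python3 - <<'E'
from h import *
W=load('w5.npz');q=lambda u,v:(160+u/2,v/2)
w=lambda u,v,z:atz(W,q(u,v),z)[:2]
n0,n1=w(357,242,54),w(499,119,54); l0,l1=w(320,530,105),w(320,370,105)
be=lambda a,b:np.degrees(np.arctan2(*(b-a)[::-1]))
f=w(664,54,4);f2=w(672,47,8)
A=np.c_[n1-n0,-(l1-l0)];t=np.linalg.solve(A,l0-n0);ax=n0+t[0]*(n1-n0)
u=(n1-n0)/np.linalg.norm(n1-n0); ax2=n1-62*u
print('needle',be(n0,n1),'lever',be(l0,l1),'axis',ax,ax2,'foot',f,f2,'bearing axis->foot',be(ax,f),be(ax2,f),be(ax2,f2),np.linalg.norm(ax2-f))
e=lambda a:((f-n1)@np.array([-a[1],a[0]]));print('lateral miss mm',e(u))
# rig base edges -> yaw
e1=be(w(0,118,12),w(190,275,12));e2=be(w(155,3,12),w(438,262,12));print('edges',e1,e2)
# side/scene cross-check from rest view
E
```

```text
needle -36.885460681681806 lever 13.398037571702906 axis [ 500.53609671 -305.72603219] [ 501.88902007 -306.74129903] foot [ 595.9015083  -401.00487666] [ 596.86156099 -401.27873236] bearing axis->foot -44.973983322267145 -45.076410957969365 -44.86845133561127 133.13140128810034
lateral miss mm -18.967576786024697
edges -116.25778573044981 -116.5532961274415
```

Needle at −36.9°, while the disc bears −45.0° from the axis. That leaves 0.07 rad of mirror turn to add.

move_arm --rows '[[[-0.0026, -0.0001, 0], 0.036, 0.005], [[-0.0026, -0.0001, 0], 0.036, 0.005], [[0, 0, 0], 0, 0.005], [[0, 0, 0], 0, 0.005]]'

```text
clock: 5.63
ee_pos: [429.3, -317.9, 126.0]
tool_rot: [-2.396, 2.026, -0.009]
contact_force: [0.6, -0.3, -12.9]
gripper_width: 9.5
```

```bash
python3 - <<'E'
from h import *
st();W=grab('wrist','w6.png');S=grab('scene','s6.png')['color'];D=grab('side','d6.png')['color']
a=cv2.resize(W['color'][0:200,260:560],(600,400))
b=cv2.resize(S[200:330,205:385],(277,200));c=cv2.resize(D[195:350,265:425],(206,200));x=np.zeros((200,117,3),np.uint8)
cv2.imwrite('pics/c7.png',np.vstack([a,np.hstack([b,c,x])]))
E
```

```text
5.6333 [ 429.3 -317.9  126. ] bearing -80.45 [ 0.007 -0.001 -1.   ] [  0.6  -0.3 -12.9] 9.531008530062932
```

View pics/c7.png

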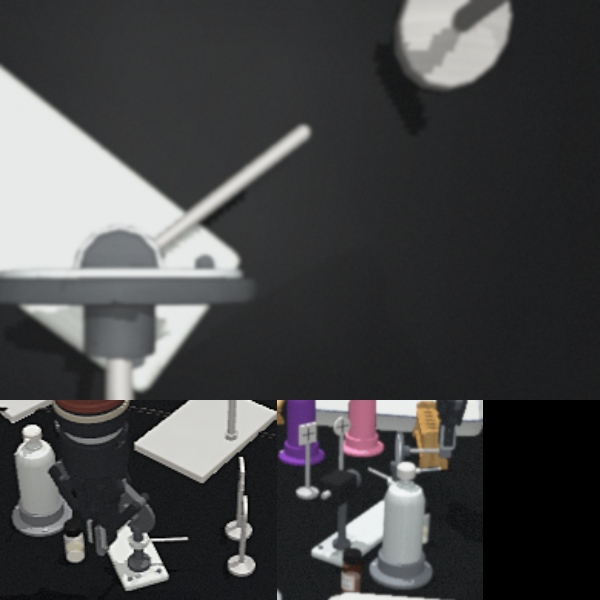

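Both vials still stand, and the gripper holds the tab. Needle now runs (160,243) to (305,131), foot at (453,28–30).

```bash
python3 - <<'E'
from h import *
W=load('w6.npz')
w=lambda u,v,z:atz(W,(260+u/2,v/2),z)[:2]
be=lambda a,b:np.degrees(np.arctan2(*(b-a)[::-1]))
n0,n1=w(163,241,54),w(305,131,54);u=(n1-n0)/np.linalg.norm(n1-n0);ax=n1-62*u
lb=be(w(119,398,105),w(119,362,105))
print('needle',be(n0,n1),'axis',ax,'lever',lb,'pred sight',25-6.4-2*(47.5-6.4-lb))
for f in (w(453,29,4),w(461,22,8),np.array([597,-401.5])): print(f,be(ax,f),be(np.array([500.5,-306]),f))
E
```

```text
needle -43.85508075588081 axis [ 501.4349313  -306.79395603] lever 9.510634679554686 pred sight -44.57873064089063
[ 595.55910985 -401.40550843] -45.147955038488924 -45.104203893790775
[ 596.35846758 -401.83640206] -45.035864450123576 -44.993404824664054
[ 597.  -401.5] -44.74132617005288 -44.70158718000512
```

The sight is within about 1° (2 mm) of the disc's centre, and the disc spans ±6.9°. Handing in while holding.

```bash
python3 -c "
from h import *
st();print(workorder.sign_off())"
```

```text
5.7833 [ 429.3 -317.9  126. ] bearing -80.51 [ 0.007 -0.001 -1.   ] [ -0.5   0.  -11.8] 9.708164558233213
the job is handed in; nothing more can be done
None
```

I pressed the metal duster's nozzle cap, then turned the mirror to the round target and handed in while still gripping the tab. No verdict came back.

- **Cap:** The fingertips reached 8 mm below the cap's rest height, its full travel. The wrist force peaked at about 44 N at the stop, more than I intended but well under the 120 N limit. Camera views before and after matched, so the cap came back up.
- **Mirror:** I pinched the tab and turned it about 0.55 rad. The needle read −43.9° and the lever angle implied −44.6°. The round target bears −44.7 to −45.1° from the mirror. That puts the sight within about 1° (2–3 mm) of the disc's centre.
- **Vials:** Both were still standing in the last views.
- **Last checks:** The first camera estimates of the mirror axis disagreed by about 8 mm, so I used the close-up wrist view instead. The grip settled about 12 mm higher on the tab than planned, leaving a steady vertical load of about 12 N on the wrist. The grip held at 9.7 mm opening on the tab when I handed in, at 5.8 s.

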